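# Reset a metering valve: seat the screw, then open it a quarter turn

### The job

Re-zero the small metering valve on the cart: by its crank, turn the screw clockwise (seen from above) until you feel it bottom firmly on its seat, without forcing it, then back it off a quarter turn from there and let go. Leave the beaker, the bottle and the tape roll where they stand.

Things in the scene. Friction and masses are not known exactly. Their poses are not given: they have to be found in the camera images.
- valve: metering valve fixed to the cart: aluminium base plate 120 x 100 x 8 mm, a steel block with a hose barb either side (along its y), a round bonnet of 62 mm diameter up to 59 mm, gland nut up to 65 mm. Origin on the screw's upright axis at the underside of the plate, z up. A dark steel crank arm (top at 76 mm) turns above it and carries the handle.
- grip (a point): the crank's upright black handle, a round post of 18 mm diameter from 77 to 124 mm above the cart, spinning freely on the arm so that a gripper can hold it without turning; this point is on the post's axis, 105 mm above the cart and 55 mm out from the screw's axis. It can be gripped from above or pushed sideways.
- screw (a joint): angle of the screw in rad, growing anticlockwise seen from above (opening), falling clockwise (closing); at 0 the crank points along the valve's +x. The angle at which it bottoms differs every time and cannot be seen: anywhere from -0.6 to +0.6 rad; the screw starts 0.9 to 3.3 rad open of it. It stays where it is left.
- beaker: bystander, clear beaker 77 mm wide, 92 mm high, at the left of the cart; origin under its middle
- brown_bottle: bystander, brown bottle with white cap, 48 mm diameter, 85 mm high, at the right; origin under its middle
- tape: bystander, roll of white tape 60 mm wide, 12 mm high, lying at the right rear; origin under its middle
- hub (a point): middle of the crank's hub, on the screw's axis, 81 mm above the cart. How it feels: about 1 N of drag at the handle; at the seat the resistance rises by about 1.8 N per mm of handle travel (5.5 N m per rad). Firmly bottomed is 5 to 12 N tangentially at the handle; below 4 N it is not seated, above 17 N the seat is damaged.

How it is judged:
On the way:
1. the screw is bottomed: it bears on its seat with at least 3 N worth of handle force beyond the drag (contact force between screw_lug and seat_stop above 7.5 N), for 0.2 s.
At the end, for the whole second after the job is handed in: The screw stands at rest a quarter turn (90 degrees, give or take about 15) anticlockwise of where it bottomed, and the beaker, bottle and tape roll are within 30 mm of where they stood (distance between screw_lug and seat_quarter below 0.0065 m and velocity of joint screw between -0.1 and 0.1 rad/s and distance of each of beaker, brown_bottle, tape from where it was at the start of the episode below 0.03 m); the robot touches nothing.
It fails at once if the screw is forced onto its seat (more than about 17 N at the handle) (contact force between screw_lug and seat_stop above 45 N).
It fails at once if the beaker, bottle or tape roll is pushed away or knocked over (distance of any of beaker, brown_bottle, tape from where it was at the start of the episode above 0.03 m or angle between any of beaker, brown_bottle's own z axis and vertical above 0.4 rad).
It also fails if it takes over 72 s, if anything falls off the work surface, if the arm or the gripper's body presses on something with over 40 N, if the wrist force passes 120 N, or if a joint passes its speed limit or range.

### The arm

A 6-joint arm with a two-finger parallel gripper is mounted at the origin on a cart in front of the work surface, level with it; the furniture and walls round the work are solid. World frame = base frame: x ahead of the robot, y to its left, z up, the work surface at z = 0. Lengths are in m, angles in rad, forces in N, time in s.
With the tool pointing down it reaches from about 0.25 to 0.725 m from the base axis. Payload 4 kg.
Tool frame: the origin (TCP) lies midway between the tips of the shut fingers; the grasp point (between the pads) lies behind it (bot.grip_depth is the z of the grasp point in the tool frame, in m); z points along the fingers, y is the line along which they close (so a half turn about z gives the same grasp; the last joint's range is limited). The gripper opens to 85 mm and grips with 20 to 120 N. Pads are 22 mm wide; open, the fingers measure 114 mm over their backs; the gripper's body (76 mm by 85 mm) begins 54 mm behind the grasp point. The pads swing forward as they close: fully open they stand 13 mm farther back than shut.
Start: joints at [1.165, 0.241, 0.005, 1.335, 0, 1.571], TCP at [0.197, 0.459, 0.231] pointing down, gripper open.
Joint ranges: [-2.72, 2.72], [-1.05, 1.87], [-1.09, 1.28], [-1.99, 2.15], [-1.42, 1.44], [-3.14, 3.14]. Speed limits (rad/s): [2.79, 2.79, 3.14, 3.14, 3.14, 3.14].

### API

Orientations are given as a unit quaternion [x, y, z, w].
In Python, from plant import bot, viewer, job gives the robot as it stands.
- The arm moves only by the tool carry_out, never from a script. Its argument "targets" is a list of rows, each a list of 5 numbers: the opening, from 0 (shut) to 1 (fully open), then the shift along the world's x, y, z in units of 30 mm (1.0 is 30 mm), then the turn about the world's z in degrees. A call has 1 to 10 rows; each row shifts and turns the commanded pose from where the row before left it; what a row does not reach is not made up. A row lasts 1/8 s, in which the tool goes at most 62.5 mm and 10.7 degrees, less where a joint would pass 70% of its speed; a pose out of reach is approached as far as the arm can. A call is refused whole if a number of a shift passes 1 or a number of a turn 10.7, either way. A call with a gripper value outside its range is refused whole. The fingers move at their own pace and stop on an object; "force" is the grip in N (left out, the last holds). Time passes only in rows, so rows that do not move let the fingers close. It gives the time, the measured TCP pose, the force, the opening and the grip force at its end, in the units of the state.
- bot.state(): the state, without advancing time (a new reading comes with each control period).
- viewer.camera(name): name is "side" or "top" or "wrist"; returns a dict with "frame" (420x560x3 uint8, red, green, blue), "vfov" (degrees; the focal length in pixels is half the picture's height over the tangent of half this angle, whatever the lens; pixels are square), "cx", "cy" (the principal point, pixels), "k1" (the pictures are not rectified: a ray, as slopes to the right and down, at radius r is drawn at 1 + k1 r^2 times it, then the intrinsics apply), "pose" (4x4, takes a point from camera to world coordinates). Camera axes: x right, y down, z forward; pixel columns grow to the right and rows downward; lengths in m; the calibration is good to about 2 mm. A picture is of the moment at which its call begins. There is no depth.
- job.close_job(): hands the job in; it is judged then, once.
The state is a dict: "t": time; "joints": joint angles; "qvel": joint speeds; "joint_torque": joint torques, N m; "tcp_pos": TCP position; "eef_rot": TCP orientation; "contact_force": force on the tool from outside, world axes, zero at the start; "ft_torque": the same for the moment, N m; "finger_gap": opening from 0.0 (shut) to 1.0 (fully open); "gripper_force": force on a finger pad.
Only numpy, scipy, OpenCV 4.12 (cv2) and the standard library are available. Lean on these libraries where they do the work, as an engineer would, in place of code of your own. Each camera call takes 0.05 s, during which the arm holds its last target. There are 200 camera calls.

## Working session

There is one attempt and no reset: what is moved stays moved. The work goes in short steps, Python scripts to look and compute and a tool call to move; the robot and the scene stay as the last step left them, time stands still between calls to the robot, and variables do not carry over. Pictures are saved under pics/ and viewed, at most 10 in all, crops included, and the job is handed in when it is done.

Besides the shell and the picture viewer there is one more tool, called after "Request:" in YAML: its name, and indented under it one key for each argument. carry_out: Moves the arm, as the interface text tells. Its arguments: {"type":"object","properties":{"targets":{"type":"array"},"force":{"type":"number"}},"required":["targets"]}

```bash
mkdir -p pics
cat > h.py <<'E'
import numpy as np, cv2
from plant import bot, viewer, job
def cam(n):
    c=viewer.camera(n); h,w=c["frame"].shape[:2]; f=h/2/np.tan(np.radians(c["vfov"])/2)
    c["K"]=np.array([[f,0,c["cx"]],[0,f,c["cy"]],[0,0,1]]); c["D"]=np.array([c["k1"],0,0,0.]); return c
def ray(c,u,v):
    p=cv2.undistortPoints(np.array([[[u,v]]],float),c["K"],c["D"])[0,0]
    T=np.array(c["pose"]); return T[:3,3],T[:3,:3]@np.array([p[0],p[1],1])
def onz(c,u,v,z):
    o,d=ray(c,u,v); return o+d*(z-o[2])/d[2]
def proj(c,P):
    T=np.linalg.inv(np.array(c["pose"])); r,_=cv2.Rodrigues(T[:3,:3])
    return cv2.projectPoints(np.array(P,float).reshape(-1,1,3),r,T[:3,3],c["K"],c["D"])[0][:,0]
E
python3 - <<'E'
from h import *
ims=[]
for n in("top","side"):
    c=cam(n); cv2.imwrite(f"pics/{n}0.png",c["frame"][:,:,::-1])
    print(n,np.round(c["pose"],3).tolist(),c["vfov"],c["k1"])
s=bot.state(); print(s, bot.grip_depth)
E
```

```text
top [[0.015, -0.988, 0.155, 0.333], [-1.0, -0.015, 0.005, 0.015], [-0.002, -0.155, -0.988, 1.147], [0.0, 0.0, 0.0, 1.0]] 50.83219105543828 -0.12420078194815848
side [[0.997, -0.017, 0.078, 0.456], [-0.078, -0.431, 0.899, -0.863], [0.019, -0.902, -0.431, 0.539], [0.0, 0.0, 0.0, 1.0]] 54.56866032304002 -0.05699318205364113
{'t': 0.1, 'joints': array([1.16500375e+00, 2.41353258e-01, 3.87249743e-03, 1.33523623e+00,
       1.69660169e-05, 1.57083371e+00]), 'qvel': array([ 0.00012805, -0.00244668,  0.00166504,  0.00120818,  0.00071012,
       -0.00085257]), 'joint_torque': array([ 3.71510669e-04, -3.73137510e+01,  2.53009951e+01,  1.08607707e-02,
        5.06574895e-05,  4.02016724e-06]), 'tcp_pos': array([0.19714225, 0.45886961, 0.23049937]), 'eef_rot': array([ 2.01525275e-01,  9.79482844e-01, -9.38925739e-04, -2.01804817e-04]), 'contact_force': array([-0.4769897 , -0.2428441 , -0.09958625]), 'ft_torque': array([ 0.0417937 , -0.01519494,  0.05634108]), 'gripper_force': 0.0, 'finger_gap': 1.0005190780261701} -0.0187
```

View pics/top0.png

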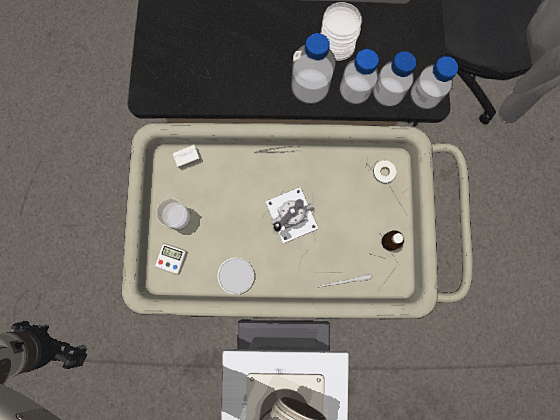

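View pics/side0.png

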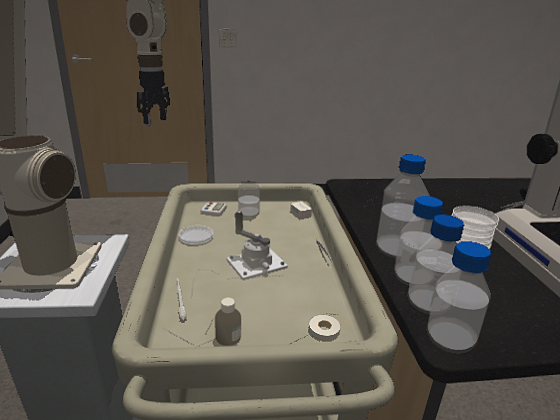

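The top view shows the valve plate at about (291,215), with the crank's black handle near (277,227). The beaker is at left (175,213), the bottle at right (393,241) and the tape at right rear (385,171). The side view shows the handle at about (239,222). I'll enlarge both.

Run:
```python
from h import *
a=cam("top"); b=cam("side")
A=cv2.resize(a["frame"][180:250,255:330],(400*75//70,400),interpolation=cv2.INTER_CUBIC)
B=cv2.resize(b["frame"][200:285,215:300],(370,400*370//400),interpolation=cv2.INTER_CUBIC)
B=cv2.copyMakeBorder(B,0,30,0,0,cv2.BORDER_CONSTANT)
cv2.imwrite("pics/crop.png",np.hstack([A,B])[:,:,::-1])
# white plate
f=a["frame"].astype(int)[180:250,255:330]; m=((f.min(2)>185)).astype(np.uint8)
n,l,st,ce=cv2.connectedComponentsWithStats(m); 
ys,xs=np.nonzero(m); r=cv2.minAreaRect(np.c_[xs+255,ys+180].astype(np.float32)); print(r)
bx=cv2.boxPoints(r); print(bx,[onz(a,*p,0.008)[:2].round(3) for p in bx],onz(a,*r[0],0.008))
```

```text
((290.603515625, 214.74586486816406), (45.49968719482422, 39.921363830566406), 67.16634368896484)
[[263.37878 201.52469]
 [300.17175 186.03293]
 [317.82825 227.96704]
 [281.03528 243.4588 ]] [array([0.532, 0.062]), array([ 0.575, -0.034]), array([ 0.465, -0.081]), array([0.423, 0.014])] [ 0.49854888 -0.00963772  0.008     ]
```

View pics/crop.png

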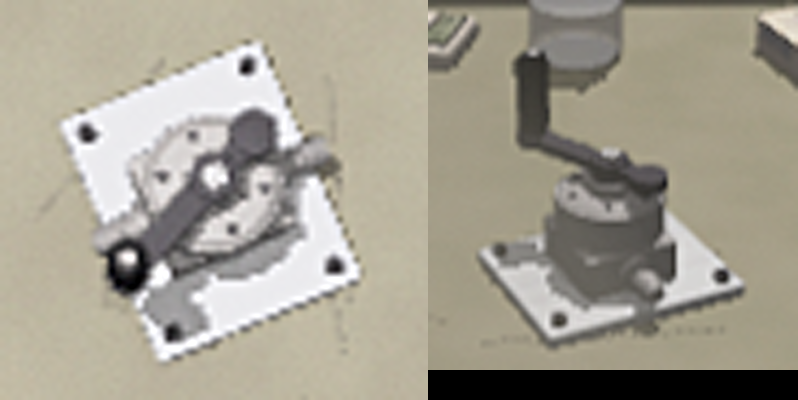

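Run:
```python
from h import *
a=cam("top"); b=cam("side")
s=70/400; t=85/370
H=onz(a,255+127*s,180+262*s,.124); C=onz(a,255+215*s,180+176*s,.083)
print("top H",H,"hub",C)
d=H-C; print(np.hypot(*d[:2]),np.degrees(np.arctan2(d[1],d[0])))
def tri(p,q):
    o1,d1=ray(a,*p);o2,d2=ray(b,*q); M=np.c_[d1,-d2]; x=np.linalg.lstsq(M,o2-o1,rcond=None)[0]
    P,Q=o1+d1*x[0],o2+d2*x[1]; return (P+Q)/2,np.linalg.norm(P-Q)
print(tri((255+127*s,180+262*s),(215+(531-428)*t,200+55*t)))
print(tri((255+215*s,180+176*s),(215+(613-428)*t,200+157*t)))
```

```text
top H [0.45512041 0.02371706 0.124     ] hub [ 0.49744814 -0.01283732  0.083     ]
0.0559272755630638 139.1859953928136
(array([0.45647659, 0.02379015, 0.12398327]), np.float64(0.0026931970800603967))
(array([ 0.49977516, -0.01290214,  0.07890143]), np.float64(0.0033510477369276446))
```

The two views agree: hub at (0.498,-0.012), handle at (0.456,0.024), radius about 55 mm, height 0.124. The crank points to 139° in world, the valve yaw is about 23°, and the seat lies somewhere between -11° and 58° world. I'll move above the handle.

Request:
carry_out:
  targets:
    - [0.6,0.575,-0.967,0,0]
    - [0.6,0.575,-0.967,0,0]
    - [0.6,0.575,-0.967,0,0]
    - [0.6,0.575,-0.967,0,0]
    - [0.6,0.575,-0.967,0,0]
    - [0.6,0.575,-0.967,0,0]
    - [0.6,0.575,-0.967,0,0]
    - [0.6,0.575,-0.967,0,0]
    - [0.6,0.575,-0.967,0,0]
    - [0.6,0.575,-0.967,0,0]
  force: 40

```text
t: 1.55
tcp_pos: [0.3703, 0.1683, 0.2314]
eef_rot: [0.202, 0.979, 0.0, 0.0]
contact_force: [0.2, -0.8, 0.4]
finger_gap: 0.601
gripper_force: 0.0
```

Request:
carry_out:
  targets:
    - [0.6,0.575,-0.967,0,0]
    - [0.6,0.575,-0.967,0,0]
    - [0.6,0.575,-0.967,0,0]
    - [0.6,0.575,-0.967,0,0]
    - [0.6,0.575,-0.967,0,0]
    - [0.6,0,0,-0.8,0]
    - [0.6,0,0,-0.8,0]
    - [0.6,0,0,0,0]
    - [0.6,0,0,0,0]

```text
t: 2.68
tcp_pos: [0.4566, 0.0244, 0.1841]
eef_rot: [0.201, 0.98, 0.0, 0.0]
contact_force: [0.2, 0.7, 0.2]
finger_gap: 0.598
gripper_force: 0.0
```

Run:
```python
from h import *
c=cam("wrist"); cv2.imwrite("pics/w1.png",c["frame"][:,:,::-1]); s=bot.state()
print(s["tcp_pos"],s["eef_rot"],s["joints"],s["contact_force"],s["finger_gap"]); print(np.round(c["pose"],3).tolist())
print(proj(c,[[.456,.024,.124],[.498,-.0125,.083],s["tcp_pos"]]))
```

```text
[0.45687397 0.02439573 0.18442332] [2.01369314e-01 9.79514908e-01 2.45705327e-04 9.40625277e-04] [ 5.33471652e-02  1.83058939e-01 -1.93358127e-01  1.19243489e+00
 -1.16127500e-06  4.58858700e-01] [-0.04392856  0.16146744  0.3197829 ] 0.6035785492548794
[[0.395, 0.882, 0.259, 0.391], [0.919, -0.379, -0.112, 0.053], [-0.001, 0.282, -0.959, 0.326], [0.0, 0.0, 0.0, 1.0]]
[[276.83473526 222.47569995]
 [258.16154635 262.90743603]
 [277.81860204 262.16865376]]
```

View pics/w1.png

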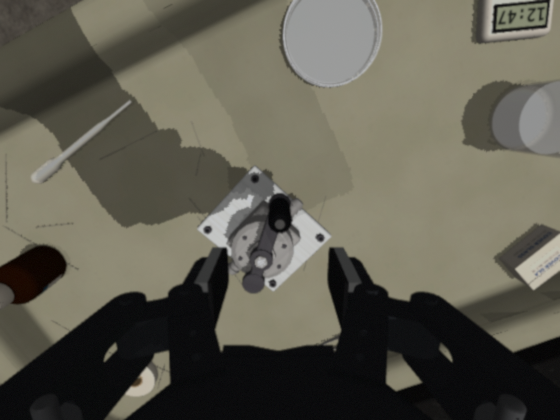

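The wrist view shows the post top at about (281,224) and the hub at (261,263). Both are within 3–4 px (2 mm) of the prediction. The post sits between the fingers, so I'll descend and grip.

Request:
carry_out:
  targets:
    - [0.6,0,0.05,-0.8,0]
    - [0.6,0,0,-0.8,0]
    - [0.6,0,0,-0.8,0]
    - [0.6,0,0,-0.8,0]
    - [0.6,0,0,0,0]
    - [0.2,0,0,0,0]
    - [0.1,0,0,0,0]
    - [0.1,0,0,0,0]
    - [0.1,0,0,0,0]
  force: 40

```text
t: 3.85
tcp_pos: [0.4574, 0.0258, 0.0888]
eef_rot: [0.202, 0.979, 0.0, 0.002]
contact_force: [-0.3, -0.2, 6.0]
finger_gap: 0.196
gripper_force: 39.1
```

Run:
```python
from h import *
c=cam("side"); t=cam("top"); s=bot.state()
print(s["tcp_pos"],s["contact_force"],s["finger_gap"],s["gripper_force"])
A=cv2.resize(t["frame"][160:260,230:350],None,fx=3.3,fy=3.3); B=cv2.resize(c["frame"][180:280,190:310],None,fx=3.3,fy=3.3)
cv2.imwrite("pics/g.png",np.hstack([A,B])[:,:,::-1])
```

```text
[0.45744092 0.02577253 0.08884411] [-0.62700448  0.77645863  5.33663003] 0.19553637503705174 39.07709384104237
```

View pics/g.png

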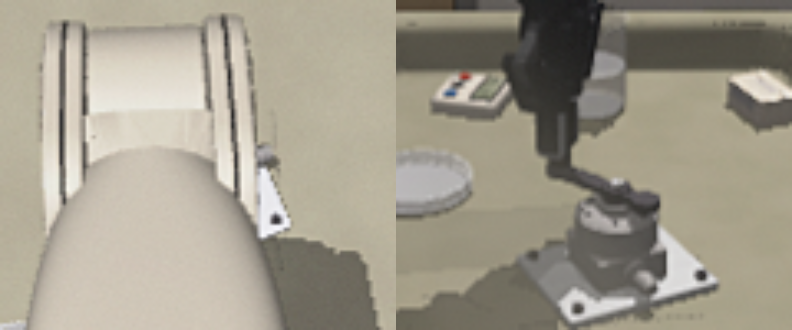

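Both pads hold the post at gap 0.196 (about 17 mm), and the crank is still below the fingers. Next I'll work out the arc shifts.

Run:
```python
import numpy as np
a=[137.4,130,123,116,109,102,95,88,81,74,68]+list(range(64,-24,-4))
p=55/30*np.c_[np.cos(np.radians(a)),np.sin(np.radians(a))]
for i in range(1,len(a)):
    print(a[i],(p[i]-p[i-1]).round(3),(np.array([.498,-.0115])+p[i]*.03).round(4))
```

```text
130 [0.171 0.163] [0.4626 0.0306]
123 [0.18  0.133] [0.468  0.0346]
116 [0.195 0.11 ] [0.4739 0.0379]
109 [0.207 0.086] [0.4801 0.0405]
102 [0.216 0.06 ] [0.4866 0.0423]
95 [0.221 0.033] [0.4932 0.0433]
88 [0.224 0.006] [0.4999 0.0435]
81 [ 0.223 -0.021] [0.5066 0.0428]
74 [ 0.219 -0.048] [0.5132 0.0414]
68 [ 0.181 -0.062] [0.5186 0.0395]
64 [ 0.117 -0.052] [0.5221 0.0379]
60 [ 0.113 -0.06 ] [0.5255 0.0361]
56 [ 0.109 -0.068] [0.5288 0.0341]
52 [ 0.104 -0.075] [0.5319 0.0318]
48 [ 0.098 -0.082] [0.5348 0.0294]
44 [ 0.092 -0.089] [0.5376 0.0267]
40 [ 0.086 -0.095] [0.5401 0.0239]
36 [ 0.079 -0.101] [0.5425 0.0208]
32 [ 0.072 -0.106] [0.5446 0.0176]
28 [ 0.064 -0.111] [0.5466 0.0143]
24 [ 0.056 -0.115] [0.5482 0.0109]
20 [ 0.048 -0.119] [0.5497 0.0073]
16 [ 0.04  -0.122] [0.5509 0.0037]
12 [ 0.031 -0.124] [ 5.518e-01 -1.000e-04]
8 [ 0.022 -0.126] [ 0.5525 -0.0038]
4 [ 0.013 -0.127] [ 0.5529 -0.0077]
0 [ 0.004 -0.128] [ 0.553  -0.0115]
-4 [-0.004 -0.128] [ 0.5529 -0.0153]
-8 [-0.013 -0.127] [ 0.5525 -0.0192]
-12 [-0.022 -0.126] [ 0.5518 -0.0229]
-16 [-0.031 -0.124] [ 0.5509 -0.0267]
-20 [-0.04  -0.122] [ 0.5497 -0.0303]
```

Request:
carry_out:
  targets:
    - [0.1,0.085,0.081,0,0]
    - [0.1,0.086,0.082,0,0]
    - [0.1,0.18,0.133,0,0]
    - [0.1,0.195,0.11,0,0]
    - [0.1,0,0,0,0]
    - [0.1,0,0,0,0]

```text
t: 4.7
tcp_pos: [0.4742, 0.0386, 0.0889]
eef_rot: [0.201, 0.98, 0.001, 0.002]
contact_force: [-0.9, 2.1, 5.2]
finger_gap: 0.198
gripper_force: 39.1
```

Request:
carry_out:
  targets:
    - [0.1,0.207,0.086,0,0]
    - [0.1,0.216,0.06,0,0]
    - [0.1,0.221,0.033,0,0]
    - [0.1,0.224,0.006,0,0]
    - [0.1,0,0,0,0]
    - [0.1,0,0,0,0]

```text
t: 5.45
tcp_pos: [0.5005, 0.0443, 0.0889]
eef_rot: [0.201, 0.98, 0.001, 0.002]
contact_force: [1.9, 1.6, 5.2]
finger_gap: 0.193
gripper_force: 39.1
```

Request:
carry_out:
  targets:
    - [0.1,0.223,-0.021,0,0]
    - [0.1,0.219,-0.048,0,0]
    - [0.1,0.181,-0.062,0,0]
    - [0.1,0,0,0,0]
    - [0.1,0,0,0,0]

```text
t: 6.08
tcp_pos: [0.5193, 0.0403, 0.0889]
eef_rot: [0.201, 0.98, 0.001, 0.002]
contact_force: [1.7, 2.2, 4.3]
finger_gap: 0.201
gripper_force: 39.1
```

```bash
cat >> h.py <<'E'
def feel(n=6):
    F=[]
    for i in range(n):
        viewer.camera("top"); s=bot.state(); F.append(s["contact_force"])
    F=np.array(F); p=s["tcp_pos"]; d=p[:2]-[.498,-.0115]; r=np.hypot(*d); u=d/r; cw=np.array([u[1],-u[0]])
    m=F.mean(0); print("t",s["t"],"pos",p.round(4),"ang",np.degrees(np.arctan2(d[1],d[0])).round(1),"r",r.round(4),"rad",(m[:2]@u).round(2),"resist",-(m[:2]@cw).round(2),"sd",F.std(0).round(2),"F",m.round(2),"gap",round(s["finger_gap"],3))
E
python3 -c "from h import *; feel()"
```

```text
t 6.375 pos [0.5193 0.0403 0.0889] ang 67.6 r 0.056 rad 3.19 resist -0.68 sd [0.37 0.67 0.29] F [1.84 2.69 5.04] gap 0.195
```

Request:
carry_out:
  targets:
    - [0.1,0.129,-0.025,0,0]
    - [0.1,0.113,-0.06,0,0]
    - [0.1,0,0,0,0]

```text
t: 6.75
tcp_pos: [0.526, 0.0372, 0.0888]
eef_rot: [0.202, 0.979, 0.001, 0.002]
contact_force: [0.3, 1.6, 6.1]
finger_gap: 0.196
gripper_force: 39.3
```

```bash
python3 -c "from h import *; feel()"
```

```text
t 7.05 pos [0.5259 0.0372 0.0889] ang 60.1 r 0.0561 rad 0.9 resist 0.05 sd [0.46 0.28 0.24] F [0.4  0.81 6.31] gap 0.197
```

Request:
carry_out:
  targets:
    - [0.1,0.054,-0.034,0,0]
    - [0.1,0.055,-0.034,0,0]
    - [0.1,0,0,0,0]

```text
t: 7.42
tcp_pos: [0.529, 0.0352, 0.0888]
eef_rot: [0.201, 0.979, 0.001, 0.001]
contact_force: [0.8, 1.9, 7.6]
finger_gap: 0.196
gripper_force: 39.3
```

```bash
python3 -c "from h import *; feel(4)"
```

```text
t 7.625 pos [0.5291 0.0353 0.0889] ang 56.4 r 0.0561 rad 0.82 resist 0.1 sd [0.61 0.21 0.57] F [0.38 0.74 6.4 ] gap 0.195
```

Request:
carry_out:
  targets:
    - [0.1,0.052,-0.037,0,0]
    - [0.1,0.052,-0.038,0,0]
    - [0.1,0,0,0,0]

```text
t: 8.0
tcp_pos: [0.5322, 0.033, 0.0889]
eef_rot: [0.201, 0.979, 0.001, 0.002]
contact_force: [1.2, 1.6, 6.8]
finger_gap: 0.202
gripper_force: 39.3
```

```bash
python3 -c "from h import *; feel(4)"
```

```text
t 8.2 pos [0.5322 0.033  0.0888] ang 52.5 r 0.0561 rad 0.97 resist 0.64 sd [0.44 0.44 0.88] F [0.09 1.16 6.56] gap 0.197
```

Request:
carry_out:
  targets:
    - [0.1,0.049,-0.041,0,0]
    - [0.1,0.049,-0.041,0,0]
    - [0.1,0,0,0,0]

```text
t: 8.57
tcp_pos: [0.5352, 0.0305, 0.0889]
eef_rot: [0.201, 0.979, 0.001, 0.002]
contact_force: [-0.4, 1.9, 7.4]
finger_gap: 0.197
gripper_force: 39.2
```

```bash
python3 -c "from h import *; feel(4)"
```

```text
t 8.775 pos [0.5352 0.0306 0.0889] ang 48.5 r 0.0561 rad 1.31 resist 0.77 sd [0.51 0.52 0.51] F [0.29 1.49 6.45] gap 0.198
```

Request:
carry_out:
  targets:
    - [0.1,0.046,-0.044,0,0]
    - [0.1,0.046,-0.045,0,0]
    - [0.1,0,0,0,0]

```text
t: 9.15
tcp_pos: [0.5373, 0.0285, 0.0888]
eef_rot: [0.201, 0.98, 0.001, 0.001]
contact_force: [-0.5, 2.8, 7.7]
finger_gap: 0.201
gripper_force: 39.4
```

```bash
python3 -c "from h import *; feel(4)"
```

```text
t 9.35 pos [0.5373 0.0286 0.0888] ang 45.6 r 0.0561 rad 1.19 resist 3.84 sd [0.33 0.44 0.17] F [-1.91  3.54  8.05] gap 0.198
```

Resistance is up to 3.8 N, so the seat has been met. One more step should seat it firmly.

Request:
carry_out:
  targets:
    - [0.1,0.043,-0.047,0,0]
    - [0.1,0.043,-0.048,0,0]
    - [0.1,0,0,0,0]

```text
t: 9.72
tcp_pos: [0.5387, 0.027, 0.0888]
eef_rot: [0.201, 0.98, 0.002, -0.0]
contact_force: [-4.5, 6.5, 10.2]
finger_gap: 0.193
gripper_force: 39.7
```

```bash
python3 -c "from h import *; feel(6)"
```

```text
t 10.025 pos [0.5387 0.027  0.0888] ang 43.4 r 0.056 rad 1.86 resist 7.44 sd [0.42 0.65 0.45] F [-3.76  6.68 10.11] gap 0.198
```

Resistance is 7.4 N and the slope is about 1.7 N/mm, matching the seat. It was held for over 0.3 s. Contact works out at about 47° world, so the target crank angle is about 136°.

Run:
```python
import numpy as np
a=np.array([44,51,58,65,72,79,86,93,100,107,114,121,128,132,136.])
p=np.array([.4985,-.0108])+.055*np.c_[np.cos(np.radians(a)),np.sin(np.radians(a))]
p=np.vstack([[.5406,.0249],p]); print(p[-1])
for t,d in zip(a,(np.diff(p,axis=0)/.03).round(3)): print(t,d)
```

```text
[0.45893631 0.02740621]
44.0 [-0.085  0.084]
51.0 [-0.165  0.151]
58.0 [-0.182  0.13 ]
65.0 [-0.197  0.107]
72.0 [-0.208  0.082]
79.0 [-0.217  0.056]
86.0 [-0.222  0.029]
93.0 [-0.224  0.002]
100.0 [-0.222 -0.025]
107.0 [-0.218 -0.052]
114.0 [-0.21  -0.078]
121.0 [-0.199 -0.103]
128.0 [-0.184 -0.127]
132.0 [-0.098 -0.082]
136.0 [-0.092 -0.089]
```

Request:
carry_out:
  targets:
    - [0.1,-0.085,0.084,0,0]
    - [0.1,-0.165,0.151,0,0]
    - [0.1,-0.182,0.13,0,0]
    - [0.1,-0.197,0.107,0,0]
    - [0.1,-0.208,0.082,0,0]
    - [0.1,-0.217,0.056,0,0]
    - [0.1,-0.222,0.029,0,0]
    - [0.1,-0.224,0.002,0,0]
    - [0.1,0,0,0,0]

```text
t: 11.15
tcp_pos: [0.4949, 0.0442, 0.0888]
eef_rot: [0.201, 0.98, 0.001, 0.001]
contact_force: [-0.4, 0.6, 6.8]
finger_gap: 0.198
gripper_force: 39.3
```

Request:
carry_out:
  targets:
    - [0.1,-0.222,-0.025,0,0]
    - [0.1,-0.218,-0.052,0,0]
    - [0.1,-0.21,-0.078,0,0]
    - [0.1,-0.199,-0.103,0,0]
    - [0.1,-0.184,-0.127,0,0]
    - [0.1,-0.098,-0.082,0,0]
    - [0.1,-0.092,-0.089,0,0]
    - [0.1,0,0,0,0]
    - [0.1,0,0,0,0]

```text
t: 12.28
tcp_pos: [0.4587, 0.0272, 0.0888]
eef_rot: [0.202, 0.979, 0.0, 0.002]
contact_force: [-0.9, 0.7, 7.3]
finger_gap: 0.192
gripper_force: 39.4
```

```bash
python3 -c "from h import *; feel(4)"
```

```text
t 12.475 pos [0.4586 0.0272 0.0888] ang 135.5 r 0.0552 rad 0.52 resist 0.55 sd [0.54 0.35 0.25] F [-0.76 -0.03  7.98] gap 0.2
```

At about 136° the load is low. I'll release, rise straight up, and clear the view toward the robot's left.

Request:
carry_out:
  targets:
    - [0.55,0,0,0,0]
    - [0.55,0,0,0,0]
    - [0.55,0,0,0,0]
    - [0.55,0,0,0.5,0]
    - [0.55,0,0,1,0]
    - [0.55,0,0,1,0]
    - [0.55,0,0,1,0]
    - [0.55,0,0,1,0]
    - [0.55,0,0,0.5,0]

```text
t: 13.6
tcp_pos: [0.458, 0.0273, 0.2389]
eef_rot: [0.202, 0.979, 0.0, 0.001]
contact_force: [-0.4, 0.6, -1.0]
finger_gap: 0.548
gripper_force: 0.0
```

Request:
carry_out:
  targets:
    - [0.55,-0.5,0.9,0,0]
    - [0.55,-0.5,0.9,0,0]
    - [0.55,-0.5,0.9,0,0]
    - [0.55,-0.5,0.9,0,0]
    - [0.55,-0.5,0.9,0,0]
    - [0.55,-0.5,0.9,0,0]
    - [0.55,0,0,0,0]
    - [0.55,0,0,0,0]

```text
t: 14.6
tcp_pos: [0.3675, 0.189, 0.2371]
eef_rot: [0.201, 0.98, -0.0, -0.0]
contact_force: [0.3, -0.6, -0.4]
finger_gap: 0.551
gripper_force: 0.0
```

Run:
```python
from h import *
a=cam("top"); s=bot.state(); print(s["t"],s["tcp_pos"],s["contact_force"])
print(proj(a,[[.4589,.0274,.124]]))
cv2.imwrite("pics/end.png",cv2.resize(a["frame"][120:300,140:420],None,fx=2.8,fy=2.8)[:,:,::-1])
```

```text
14.65 [0.36770348 0.18877809 0.23719445] [-0.32573843 -0.30651932  0.27064914]
[[275.67080327 224.21562436]]
```

View pics/end.png

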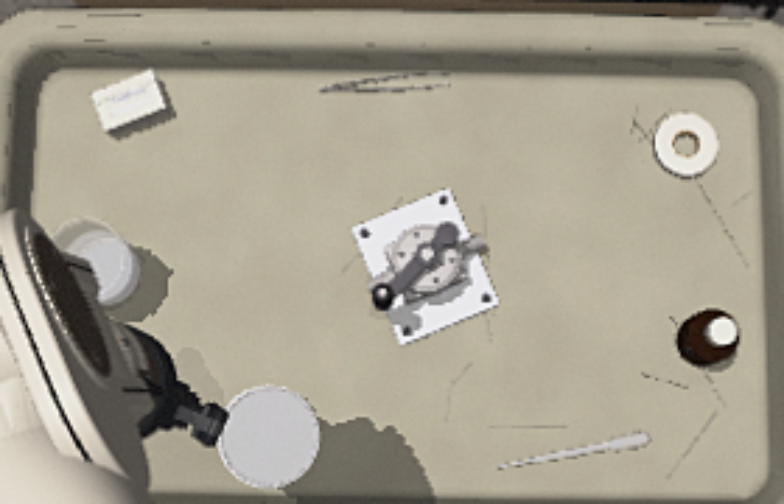

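The end view shows the handle at crop (381,296), which is full-frame (276,226) and where it was predicted. The beaker, bottle and tape have not moved, and the arm is clear. I'll hand it in.

```bash
python3 -c "from plant import job; print(job.close_job())"
```

```text
the job is handed in; nothing more can be done
None
```

I seated the screw at about 7.4 N at the handle, backed it off about 89° from first contact and released it; the beaker, bottle and tape stayed where they stood. I handed the job in after about 15 s of robot time; the hand-in returned no verdict.

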